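Load the sample rack and shut the incubator

ROBOT

A 6-joint arm with a two-finger parallel gripper is mounted at the origin on the work surface. World frame = base frame: x ahead of the robot, y to its left, z up, the work surface at z = 0. Lengths are in m, angles in rad, forces in N, time in s.
With the tool pointing down it reaches from about 0.425 to 0.95 m from the base axis. Payload 14.7 kg.
Tool frame: the origin (TCP) lies on the centre line of the jaws, within the pads' length; the fingertips stand 11 mm ahead of it and the grasp point (between the pads) lies 8 mm behind it; z points along the fingers, y is the line along which they close (so a half turn about z gives the same grasp; the last joint's range is limited). The gripper opens to 85 mm and grips with 20 to 120 N. Pads are 22 mm wide; open, the fingers measure 114 mm over their backs; the gripper's body (76 mm by 85 mm) begins 54 mm behind the grasp point. The pads swing forward as they close: fully open they stand 13 mm farther back than shut.
Start: joints at [1.066, 0.48, 1.596, -0, 1.065, -0.047], TCP at [0.287, 0.583, 0.242] pointing down, gripper open.
Joint ranges: [-2.75, 2.75], [-0.82, 2.05], [0.23, 2.67], [-1.56, 4.7], [0.09, 2.69], [-2.92, 2.92]. Speed limits (rad/s): [1.89, 1.89, 2.39, 3.01, 3.01, 3.01].

INTERFACE

Orientations are given as a unit quaternion [w, x, y, z].
In Python, from workcell import manip gives the robot as it stands.
- The arm moves only by the tool step_arm, never from a script. Its argument "steps" is a list of rows, each a list of 2 entries, a list of its own where there are three numbers: the shift along the tool's x, y, z in mm, then the turn, a rotation vector about the tool's x, y, z in rad. In form: [[[tx, ty, tz], [ax, ay, az]], ...]. A call has 1 to 8 rows; each row shifts and turns the commanded pose from where the row before left it, along the tool's axes as they then stand; what a row does not reach is not made up. A row lasts 1/10 s, in which the tool goes at most 50 mm and 8.59 degrees, less where a joint would pass 70% of its speed; a pose out of reach is approached as far as the arm can. A call is refused whole if a number of a shift passes 50 or a number of a turn 0.15, either way. A call with a gripper value outside its range is refused whole. "claw" is the closure, from 0 (fully open) to 1 (shut), set as the call begins (left out, the last holds). The fingers move at their own pace and stop on an object; the grip force is fixed at half the most. Time passes only in rows, so rows that do not move let the fingers close. It gives the time, the measured TCP pose, the force, the opening and the grip force at its end, in the units of the state.
- manip.get_obs(): the state, without advancing time (a new reading comes with each control period).
- manip.snapshot(name): name is "scene" or "top" or "wrist"; returns a dict with "img" (480x640x3 uint8, blue, green, red), "fx", "fy", "cx", "cy" (pixels), "k1" (the pictures are not rectified: a ray, as slopes to the right and down, at radius r is drawn at 1 + k1 r^2 times it, then the intrinsics apply), "rvec" (rotation vector, rad) and "tvec" (3), from world to camera coordinates, as OpenCV has them; the wrist camera has in their place "tool_from_camera" (4x4, takes a point from camera to tool coordinates, whose origin is the TCP and whose axes are the flange's). Camera axes: x right, y down, z forward; pixel columns grow to the right and rows downward; lengths in m; the calibration is good to about 2 mm. A picture is of the moment at which its call begins: read the wrist's pose just before it. There is no depth.
- manip.finish_job(): hands the job in; it is judged then, once.
The state is a dict: "time": time; "qpos": joint angles; "qd": joint speeds; "effort": joint torques, N m; "ee_pos": TCP position; "orientation": TCP orientation; "contact_force": force on the tool from outside, world axes, zero at the start; "torque": the same for the moment, N m; "grip_width": finger opening in m; "finger_force": force on a finger pad.
Only numpy, scipy, OpenCV 4.12 (cv2) and the standard library are available. Lean on these libraries where they do the work, as an engineer would, in place of code of your own. Each camera call takes 0.05 s, during which the arm holds its last target. There are 200 camera calls.

TASK

Push the blue tube rack that is sticking out of the bench incubator straight in until no part of it stands out of the opening, then swing the incubator door shut, without slamming it, until it snaps fully home on its catch. Leave everything else on the bench where it is.

Things in the scene. Friction and masses are not known exactly. Their poses are not given: they have to be found in the camera images.
- incubator: White bench incubator, fixed: 300 mm deep (x), 300 wide (y), 205 high. Origin: centre of its underside, on the bench; x points from front to back, y to the left seen from the front, z up. Its front is the plane x = -150 mm. The chamber opens there: y -115 to +55, floor 42 mm and ceiling 178 mm above the bench, 240 mm deep. A grey control strip fills the front from y = +84.
- door (a joint): Door angle D, rad: 0 shut and seated, grows as it opens, to 2.1. Upright hinge on the right (-y) edge of the front; the door reaches from it along (-sin D, cos D) in the incubator's x, y. It stays where it is left. A sprung roller catch meets it at about 0.08 rad; pushing through takes about 10 N near the free edge; below about 0.03 rad the catch draws it shut.
- door_hinge (a point): Point on the hinge axis, 109 mm above the bench, at x = -162, y = -148 mm of the incubator. The white door reaches 226 mm from this axis, 18 to 200 mm above the bench, 24 mm thick, its outer face 13 mm off the axis; window 46 to 166 mm from the hinge, 45 to 150 mm up. A vertical steel bar handle, 60 to 132 mm up, stands 28 mm off the outer face 205 mm from the hinge.
- door_push (a point): Point on the door's outer face, on the plain top rail above the window: 165 mm from the hinge axis, 172 mm above the bench; a good place to push. Its x axis is the door's inward normal (the way to push it shut), y points along the door away from the hinge, z up.
- rack_front (a point): Loose blue tube rack half in the chamber: centre of its front end plate's outer face, 42.5 mm above the chamber floor; x points along the rack into the chamber, z up. Rack 165 mm long, plate 78 mm wide and 85 high; yellow-capped tubes, held firmly in it, reach 108 mm above that floor; about 0.5 kg. It slides on the flat floor and at first sticks out 25 to 55 mm.
- sample_cup: Bystander: white cup with a yellow lid, 70 mm across and 72 mm high, standing on top of the incubator. Origin: centre of its underside.
- spare_rack: Bystander: second blue tube rack, 165 x 78 x 108 mm, on the bench. Origin: centre of its underside; x along its length.
- timer: Bystander: white square timer, 62 x 62 x 16 mm, lying on the bench. Origin: centre of its underside.
- reagent: Bystander: amber reagent bottle, 76 mm across, 150 mm high. Origin: centre of its underside.
- glove_box: Bystander: pale blue carton of gloves, 240 x 125 x 75 mm. Origin: centre of its underside.
- mouse: Bystander: black computer mouse, 105 x 62 x 32 mm. Origin: centre of its underside.

How it is judged:
On the way, in this order (a step that is already met when the one before it is completed fails the run):
1. the rack is pushed in, its front plate no more than 5 mm proud of the incubator's front face, while the door still stands open (over 0.3 rad) (x of rack_front in the frame of incubator above -0.155 m and value of joint door above 0.3 rad), for 0.2 s.
2. the door is shut and seated on its catch (under 0.012 rad) (value of joint door below 0.012 rad), for 0.2 s.
At the end, for the whole second after the job is handed in: The door is shut and seated on its catch (under 0.012 rad, about 2.5 mm at its free edge), and the rack stands at rest and upright (within 0.1 rad) inside the chamber, its front plate behind the door (no more than 4 mm ahead of the front face) (value of joint door below 0.012 rad and x of rack_front in the frame of incubator above -0.154 m and angle between rack_front's own z axis and vertical below 0.1 rad and linear speed of rack below 0.01 m/s); the robot touches nothing.
It fails at once if the door is slammed: it moves shut faster than 2.5 rad/s before it reaches its catch (velocity of joint door below -2.5 rad/s and value of joint door above 0.1 rad).
It fails at once if the rack tips more than 0.35 rad (angle between rack_front's own z axis and vertical above 0.35 rad).
It fails at once if a bystander (sample cup, spare rack, timer, reagent bottle, glove carton, mouse) is moved more than 20 mm (distance of any of sample_cup, spare_rack, timer, reagent, glove_box, mouse from where it was at the start of the episode above 0.02 m).
It also fails if it takes over 48 s, if anything falls off the work surface, if the arm or the gripper's body presses on something with over 40 N, if the wrist force passes 120 N, or if a joint passes its speed limit or range.

## Working session

There is one attempt and no reset: what is moved stays moved. The work goes in short steps, Python scripts to look and compute and a tool call to move; the robot and the scene stay as the last step left them, time stands still between calls to the robot, and variables do not carry over. Pictures are saved under pics/ and viewed, at most 10 in all, crops included, and the job is handed in when it is done.

Besides the shell and the picture viewer there is one more tool, called after ">>>" as a command line: name --argument value ..., lists and objects as JSON in quotes. step_arm: Moves the arm, as the interface text tells. Its arguments: {"type":"object","properties":{"steps":{"type":"array"},"claw":{"type":"number"}},"required":["steps"]}

```bash
mkdir -p pics; python3 - <<'E'
from workcell import manip
import cv2,json,numpy as np
o=manip.get_obs();print({k:np.round(v,3).tolist() for k,v in o.items()})
for n in ["scene","top"]:
    s=manip.snapshot(n);cv2.imwrite(f"pics/{n}0.png",s["img"])
    print(n,{k:np.round(v,4).tolist() for k,v in s.items() if k!="img"})
    np.savez(f"{n}0.npz",**s)
E
```

```text
{'time': 0.0, 'qpos': [1.066, 0.481, 1.597, -0.0, 1.065, -0.047], 'qd': [-0.001, 0.0, 0.0, 0.001, -0.0, -0.0], 'effort': [-0.0, -95.064, -43.019, 0.0, 0.012, 0.0], 'ee_pos': [0.287, 0.583, 0.242], 'orientation': [-0.0, 0.227, 0.974, -0.001], 'contact_force': [0.607, 0.106, 0.478], 'torque': [0.0, 0.03, -0.034], 'finger_force': 0.0, 'grip_width': 0.085}
scene {'fx': 450.9734, 'fy': 450.9734, 'cx': 314.4388, 'cy': 231.5798, 'k1': 0.012, 'rvec': [1.3383, 2.2918, -0.8302], 'tvec': [0.3034, -0.2614, 1.7852]}
top {'fx': 555.6092, 'fy': 555.6092, 'cx': 321.8778, 'cy': 242.3658, 'k1': -0.0076, 'rvec': [2.1059, -2.1342, 0.1811], 'tvec': [-0.0376, 0.5712, 1.7822]}
```

View pics/scene0.png

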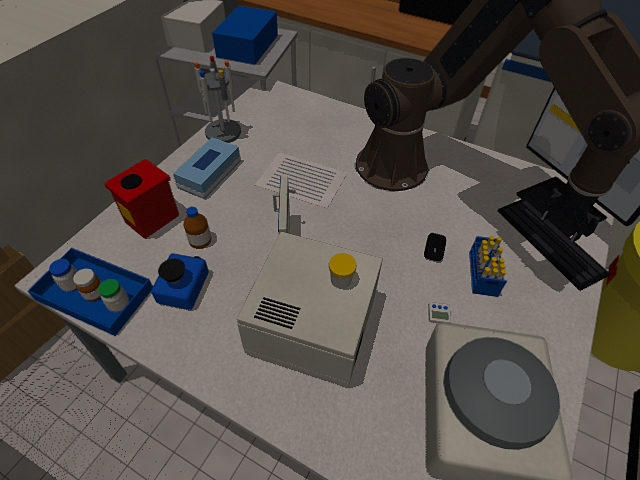

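View pics/top0.png

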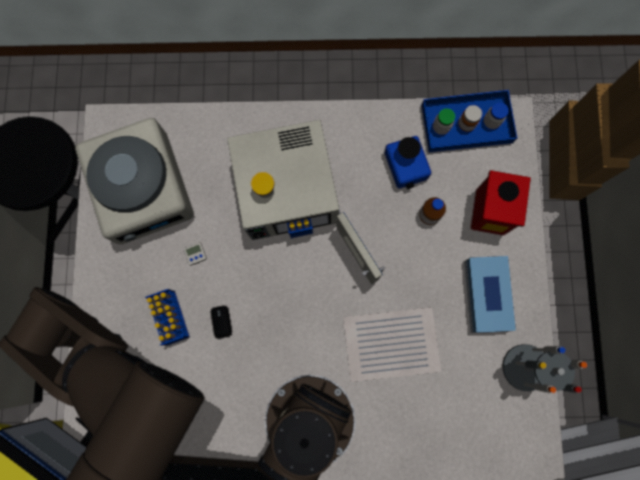

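The incubator's top spans about (229,142), (322,122), (337,212) and (242,230) in the top view. The door reaches from (340,215) to (378,275), opened past 90°, and the blue rack pokes out near (300,228). The spare rack, mouse and timer are to the left.

```bash
cat > h.py <<'E'
import numpy as np,cv2
def ray(s,uv):
    K=np.array([[s["fx"],0,s["cx"]],[0,s["fy"],s["cy"]],[0,0,1.]])
    d=cv2.undistortPoints(np.array([[uv]],float),K,np.array([float(s["k1"]),0,0,0]))[0,0]
    R=cv2.Rodrigues(np.array(s["rvec"],float))[0]; t=np.array(s["tvec"],float)
    return -R.T@t, R.T@np.array([d[0],d[1],1])
def onz(s,uv,z):
    c,d=ray(s,uv); return c+d*(z-c[2])/d[2]
def proj(s,P):
    K=np.array([[s["fx"],0,s["cx"]],[0,s["fy"],s["cy"]],[0,0,1.]])
    return cv2.projectPoints(np.atleast_2d(np.array(P,float)),np.array(s["rvec"],float),np.array(s["tvec"],float),K,np.array([float(s["k1"]),0,0,0]))[0][:,0]
E
python3 - <<'E'
import numpy as np,cv2
from h import *
t=np.load("top0.npz");s=np.load("scene0.npz")
a=t["img"][110:290,210:400];b=s["img"][170:390,230:400]
a=cv2.resize(a,None,fx=4,fy=4,interpolation=cv2.INTER_CUBIC)[:, :760]
cv2.imwrite("pics/topc.png",cv2.resize(t["img"][110:258,210:400],None,fx=4,fy=4,interpolation=cv2.INTER_CUBIC))
cv2.imwrite("pics/topd.png",cv2.resize(t["img"][190:290,270:400],None,fx=6,fy=6,interpolation=cv2.INTER_CUBIC))
for p in [(229,142),(322,122),(337,212),(242,230)]: print(onz(t,p,.205).round(3))
E
```

```text
[0.867 0.24  0.205]
[ 0.928 -0.052  0.205]
[ 0.636 -0.094  0.205]
[0.584 0.195 0.205]
```

View pics/topc.png

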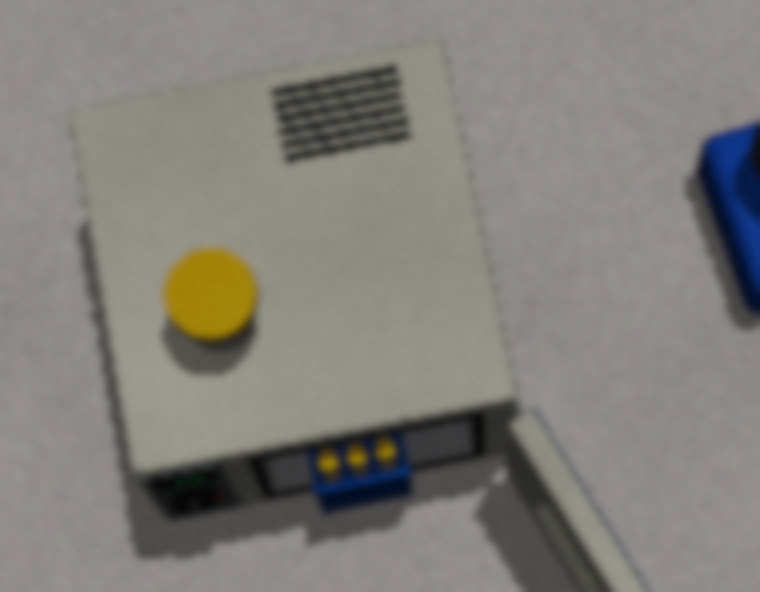

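View pics/topd.png

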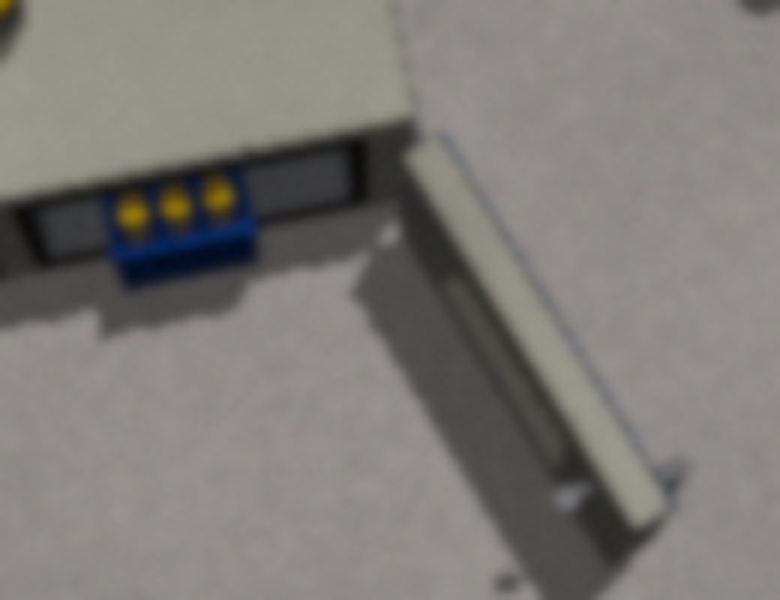

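```bash
cat > pose.py <<'E'
from h import *
t=np.load("top0.npz");s=np.load("scene0.npz")
C=lambda p:((p[0]+.5)/4-.5+210,(p[1]+.5)/4-.5+110)
Dd=lambda p:((p[0]+.5)/6-.5+270,(p[1]+.5)/6-.5+190)
P=np.array([onz(t,C(p),.205)[:2] for p in [(72,112),(441,42),(515,402),(135,473)]])
L=np.array([[.15,.15],[.15,-.15],[-.15,-.15],[-.15,.15]])
c=P.mean(0);Q=P-c;th=np.arctan2((L[:,0]*Q[:,1]-L[:,1]*Q[:,0]).sum(),(L*Q).sum())
R=np.array([[np.cos(th),-np.sin(th)],[np.sin(th),np.cos(th)]])
W=lambda x,y:c+R@np.array([x,y])
I=lambda p:R.T@(np.array(p)[:2]-c)
E
python3 - <<'E'
from pose import *
print("c",c,"th",th,"res mm",((P-(L@R.T+c))*1e3).round(1).tolist())
for n,p,z in [("rackTopL",(113,254),.127),("rackTopR",(255,231),.127),("botL",(127,287),.042),("botR",(257,260),.042),("dIH",(408,155),.2),("dOH",(440,137),.2),("dOF",(668,505),.2),("dIF",(633,530),.2)]:
    w=onz(t,Dd(p),z);print(n,w.round(3),I(w).round(3))
print("hinge",W(-.162,-.148))
print("cup",I(onz(t,C((211,295)),.205+.072)).round(3))
o=np.array([[*W(x,y),.205] for x,y in L]);print(proj(s,o).round(0).tolist())
E
```

```text
c [0.76192208 0.07305772] th 0.17929824490786056 res mm [[-1.7, -2.5], [-2.1, 2.4], [0.7, 2.7], [3.1, -2.6]]
rackTopL [0.592 0.06  0.127] [-0.169  0.017]
rackTopR [ 0.603 -0.016  0.127] [-0.172 -0.059]
botL [0.591 0.058 0.042] [-0.171  0.016]
botR [ 0.605 -0.014  0.042] [-0.17  -0.058]
dIH [ 0.626 -0.096  0.2  ] [-0.163 -0.142]
dOH [ 0.636 -0.112  0.2  ] [-0.157 -0.16 ]
dOF [ 0.445 -0.223  0.2  ] [-0.364 -0.234]
dIF [ 0.433 -0.205  0.2  ] [-0.373 -0.215]
hinge [ 0.62891328 -0.10146064]
cup [-0.043  0.061]
[[354.0, 354.0], [236.0, 316.0], [281.0, 229.0], [383.0, 257.0]]
```

```bash
cat > plan.py <<'E'
from pose import *
from scipy.spatial.transform import Rotation as Ro
def q2r(q): return Ro.from_quat([q[1],q[2],q[3],q[0]])
def orient(psi,alpha):
    x=np.array([-np.sin(psi),np.cos(psi),0]);z=np.array([np.cos(psi)*np.cos(alpha),np.sin(psi)*np.cos(alpha),-np.sin(alpha)])
    return Ro.from_matrix(np.c_[x,np.cross(z,x),z])
def tcp(ix,iy,z,r): # tip in incubator coords -> TCP
    return np.array([*W(ix,iy),z])-.011*r.as_matrix()[:,2]
def rows(p0,r0,p1,r1,n):
    d=(r0.inv()*r1).as_rotvec();out=[];p,r=p0,r0
    for i in range(1,n+1):
        pn=p0+(p1-p0)*i/n;rn=r0*Ro.from_rotvec(d*i/n)
        sh=np.round(r.inv().apply(pn-p)*1e3);tu=np.round((r.inv()*rn).as_rotvec(),3)
        out.append([[int(v) for v in sh],tu.tolist()])
        p=p+r.apply(sh/1e3);r=r*Ro.from_rotvec(tu)
    print(len(out),out);return p,r
def now():
    from workcell import manip
    o=manip.get_obs();return np.array(o["ee_pos"]),q2r(o["orientation"])
E
python3 - <<'E'
from plan import *
p,r=now()
r1=orient(th,np.pi/2);p,r=rows(p,r,tcp(-.27,-.02,.23,r1),r1,16)
r1=orient(th,np.pi/4);p,r=rows(p,r,tcp(-.24,-.021,.09,r1),r1,8)
E
```

```text
16 [[[-28, -27, 0], [-0.0, 0.0, 0.058]], [[-29, -24, 0], [-0.0, 0.0, 0.059]], [[-31, -23, 0], [-0.0, 0.0, 0.058]], [[-32, -22, 0], [-0.0, 0.0, 0.058]], [[-33, -19, 0], [-0.0, 0.0, 0.059]], [[-35, -17, 0], [-0.0, 0.0, 0.058]], [[-35, -16, 1], [-0.0, 0.0, 0.059]], [[-36, -13, 0], [-0.0, 0.0, 0.058]], [[-37, -11, 0], [-0.0, 0.0, 0.058]], [[-37, -9, 0], [-0.001, 0.0, 0.059]], [[-38, -7, 0], [0.0, 0.0, 0.058]], [[-38, -4, 0], [0.0, 0.0, 0.058]], [[-39, -3, 0], [0.0, 0.0, 0.059]], [[-38, 0, 0], [0.0, 0.0, 0.058]], [[-39, 3, 0], [0.0, 0.0, 0.058]], [[-38, 4, 0], [0.0, 0.0, 0.059]]]
8 [[[0, 3, 18], [-0.098, 0.0, -0.0]], [[0, 1, 18], [-0.098, 0.0, -0.0]], [[0, -1, 18], [-0.098, 0.0, -0.0]], [[0, -3, 18], [-0.099, 0.0, 0.0]], [[0, -4, 18], [-0.098, 0.0, 0.0]], [[-1, -6, 17], [-0.098, 0.0, 0.0]], [[0, -7, 16], [-0.098, 0.0, 0.0]], [[0, -10, 16], [-0.098, 0.001, 0.0]]]
```

>>> step_arm --steps '[[[-28, -27, 0], [0, 0, 0.058]], [[-29, -24, 0], [0, 0, 0.059]], [[-31, -23, 0], [0, 0, 0.058]], [[-32, -22, 0], [0, 0, 0.058]], [[-33, -19, 0], [0, 0, 0.059]], [[-35, -17, 0], [0, 0, 0.058]], [[-35, -16, 1], [0, 0, 0.059]], [[-36, -13, 0], [0, 0, 0.058]]]' --claw 1

```text
time: 0.9
ee_pos: [0.3935, 0.2927, 0.2411]
orientation: [-0.0, 0.447, 0.894, -0.0]
contact_force: [1.1, -1.6, -0.0]
grip_width: 0.0
finger_force: 0.0
```

>>> step_arm --steps '[[[-37, -11, 0], [0, 0, 0.058]], [[-37, -9, 0], [0, 0, 0.059]], [[-38, -7, 0], [0, 0, 0.058]], [[-38, -4, 0], [0, 0, 0.058]], [[-39, -3, 0], [0, 0, 0.059]], [[-38, 0, 0], [0, 0, 0.058]], [[-39, 3, 0], [0, 0, 0.058]], [[-38, 4, 0], [0, 0, 0.059]]]'

```text
time: 1.7
ee_pos: [0.5003, 0.0037, 0.2412]
orientation: [-0.0, 0.642, 0.767, -0.0]
contact_force: [0.9, 0.8, -1.3]
grip_width: 0.0003
finger_force: 0.0
```

>>> step_arm --steps '[[[0, 3, 18], [-0.098, 0, 0]], [[0, 1, 18], [-0.098, 0, 0]], [[0, -1, 18], [-0.098, 0, 0]], [[0, -3, 18], [-0.099, 0, 0]], [[0, -4, 18], [-0.098, 0, 0]], [[-1, -6, 17], [-0.098, 0, 0]], [[0, -7, 16], [-0.098, 0, 0]], [[0, -10, 16], [-0.098, 0, 0]]]'

```text
time: 2.5
ee_pos: [0.5118, 0.0432, 0.1605]
orientation: [0.11, 0.613, 0.755, 0.207]
contact_force: [-0.8, 0.7, -0.4]
grip_width: -0.0001
finger_force: 0.0
```

```bash
python3 - <<'E'
from plan import *
from workcell import manip
o=manip.get_obs();print(o["time"],o["qpos"],o["contact_force"],o["grip_width"])
p,r=now();print(p,r.as_matrix().round(3).tolist());tip=p+.011*r.as_matrix()[:,2];print("tip inc",I(tip),tip[2])
s=manip.snapshot("wrist");cv2.imwrite("pics/w1.png",s["img"]);print(s["tool_from_camera"])
E
```

```text
2.5 [-0.14151492  0.2994456   2.34371997  1.22935782  0.25168004 -1.51841741] [-0.82008009  0.74766936 -0.37093949] -9.55623723502596e-05
[0.51181781 0.0431837  0.16052039] [[-0.225, 0.88, 0.419], [0.97, 0.164, 0.177], [0.087, 0.446, -0.891]]
tip inc [-0.24654019  0.01630587] 0.15072460323952946
[[-1.02948327e-03 -9.48879635e-01 -3.15636465e-01  8.00858202e-02]
 [ 9.99999320e-01 -8.03852254e-04 -8.45033971e-04 -1.71840518e-03]
 [ 5.48110443e-04 -3.15637120e-01  9.48879818e-01 -1.32150680e-01]
 [ 0.00000000e+00  0.00000000e+00  0.00000000e+00  1.00000000e+00]]
```

View pics/w1.png

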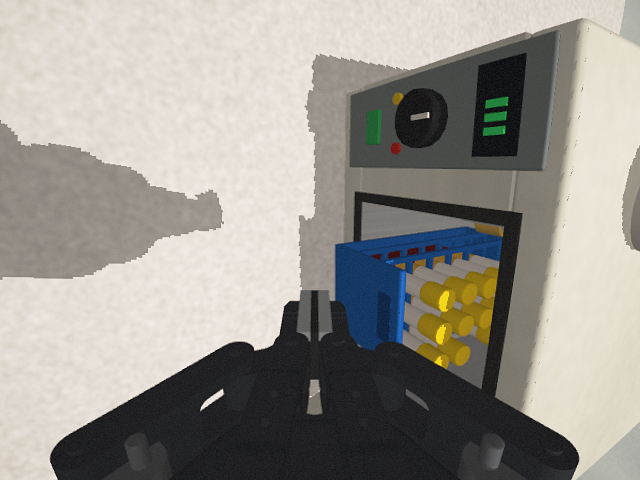

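The image shows the rack's end plate at (335–405, 240–350), standing out of the opening. The tilt stopped short at a wrist singularity, so I'll turn the tool half a turn about its axis and tilt through it.

>>> step_arm --steps '[[[0, 0, -2], [0, 0, 0.14]], [[0, 0, -2], [0, 0, 0.14]], [[0, 0, -2], [0, 0, 0.14]], [[0, 0, -2], [0, 0, 0.14]], [[0, 0, -2], [0, 0, 0.14]], [[0, 0, -2], [0, 0, 0.14]], [[0, 0, -2], [0, 0, 0.14]], [[0, 0, -2], [0, 0, 0.14]]]'

```text
time: 3.35
ee_pos: [0.5049, 0.0401, 0.1749]
orientation: [-0.017, 0.921, 0.312, 0.232]
contact_force: [0.7, 0.4, -0.2]
grip_width: -0.0002
finger_force: 0.0
```

>>> step_arm --steps '[[[0, 0, 0], [0, 0, 0.14]], [[0, 0, 0], [0, 0, 0.14]], [[0, 0, 0], [0, 0, 0.14]], [[0, 0, 0], [0, 0, 0.14]], [[0, 0, 0], [0, 0, 0.14]], [[0, 0, 0], [0, 0, 0.14]], [[0, 0, 0], [0, 0, 0.14]], [[0, 0, 0], [0, 0, 0.14]]]'

```text
time: 4.15
ee_pos: [0.505, 0.0401, 0.1749]
orientation: [-0.138, 0.946, -0.225, 0.188]
contact_force: [0.2, 0.5, -1.3]
grip_width: -0.0
finger_force: 0.0
```

>>> step_arm --steps '[[[0, 0, 0], [0, 0, 0.15]], [[0, 0, 0], [0, 0, 0.15]], [[0, 0, 0], [0, 0, 0.15]], [[0, 0, 0], [0, 0, 0.15]], [[0, 0, 0], [0, 0, 0.15]], [[0, 0, 0], [0, 0, 0.15]]]'

```text
time: 4.75
ee_pos: [0.505, 0.0401, 0.1749]
orientation: [-0.206, 0.754, -0.615, 0.109]
contact_force: [1.0, -0.4, 0.2]
grip_width: 0.0002
finger_force: 0.0
```

```bash
cat > st.py <<'E'
from plan import *
from workcell import manip
o=manip.get_obs();print(o["time"],np.round(o["qpos"],2),np.round(o["contact_force"],1))
p,r=now();print(r.as_matrix().round(3).tolist());tip=p+.011*r.as_matrix()[:,2];print("tip inc",I(tip).round(4),tip[2].round(4))
E
python3 - <<'E'
from st import *
r1=orient(th,np.pi/4)*Ro.from_rotvec([0,0,np.pi]);print(Ro.magnitude(r.inv()*r1));rows(p,r,tcp(-.26,-.021,.13,r1),r1,8)
E
```

```text
4.75 [-0.15  0.26  2.34  1.08  0.27  1.78] [ 1.  -0.4  0.2]
[[0.221, -0.881, 0.417], [-0.971, -0.16, 0.176], [-0.089, -0.444, -0.891]]
tip inc [-0.2538  0.0145] 0.1651
0.33964513715462685
8 [[[5, 3, 3], [0.041, 0.012, -0.002]], [[4, 3, 3], [0.04, 0.013, -0.002]], [[5, 4, 3], [0.041, 0.012, -0.002]], [[4, 3, 3], [0.04, 0.012, -0.002]], [[5, 4, 3], [0.041, 0.013, -0.002]], [[4, 4, 3], [0.04, 0.012, -0.002]], [[5, 3, 3], [0.041, 0.012, -0.002]], [[4, 4, 2], [0.041, 0.013, -0.002]]]
```

>>> step_arm --steps '[[[5, 3, 3], [0.041, 0.012, -0.002]], [[4, 3, 3], [0.04, 0.013, -0.002]], [[5, 4, 3], [0.041, 0.012, -0.002]], [[4, 3, 3], [0.04, 0.012, -0.002]], [[5, 4, 3], [0.041, 0.013, -0.002]], [[4, 4, 3], [0.04, 0.012, -0.002]], [[5, 3, 3], [0.041, 0.012, -0.002]], [[4, 4, 2], [0.041, 0.013, -0.002]]]'

```text
time: 5.55
ee_pos: [0.5023, 0.0216, 0.1476]
orientation: [-0.282, 0.724, -0.595, 0.206]
contact_force: [0.4, 1.0, -0.8]
grip_width: 0.0001
finger_force: 0.0
```

```bash
python3 - <<'E'
from st import *
r1=orient(th,np.pi/4)*Ro.from_rotvec([0,0,np.pi]);print(Ro.magnitude(r.inv()*r1));p,r=rows(p,r,tcp(-.22,-.021,.09,r1),r1,6)
rows(p,r,tcp(-.135,-.021,.09,r1),r1,10)
E
```

```text
5.55 [-0.25  0.41  2.58  2.54  0.58  0.19] [ 0.4  1.  -0.8]
[[0.207, -0.746, 0.633], [-0.978, -0.133, 0.163], [-0.037, -0.653, -0.756]]
tip inc [-0.2575 -0.0039] 0.1393
0.08776663833241831
6 [[[3, 1, 10], [0.012, 0.008, -0.001]], [[3, 1, 10], [0.013, 0.008, -0.0]], [[4, 1, 11], [0.012, 0.008, -0.001]], [[3, 1, 10], [0.012, 0.008, -0.0]], [[2, 1, 10], [0.012, 0.008, -0.001]], [[3, 1, 10], [0.013, 0.008, -0.001]]]
10 [[[0, -6, 6], [-0.0, -0.0, 0.0]], [[0, -6, 6], [-0.0, -0.0, 0.0]], [[0, -6, 6], [-0.0, -0.0, 0.0]], [[0, -6, 6], [-0.0, -0.0, 0.0]], [[0, -6, 6], [-0.0, -0.0, 0.0]], [[0, -6, 6], [-0.0, -0.0, 0.0]], [[0, -6, 6], [-0.0, -0.0, 0.0]], [[0, -6, 6], [-0.0, -0.0, 0.0]], [[0, -6, 6], [-0.0, -0.0, 0.0]], [[0, -6, 6], [-0.0, -0.0, 0.0]]]
```

>>> step_arm --steps '[[[3, 1, 10], [0.012, 0.008, 0]], [[3, 1, 10], [0.013, 0.008, 0]], [[4, 1, 11], [0.012, 0.008, 0]], [[3, 1, 10], [0.012, 0.008, 0]], [[2, 1, 10], [0.012, 0.008, 0]], [[3, 1, 10], [0.013, 0.008, 0]]]'

```text
time: 6.15
ee_pos: [0.5417, 0.0133, 0.0975]
orientation: [-0.295, 0.708, -0.594, 0.243]
contact_force: [0.7, 0.2, -0.1]
grip_width: -0.0004
finger_force: 0.0
```

```bash
python3 - <<'E'
from st import *
r1=orient(th,np.pi/4)*Ro.from_rotvec([0,0,np.pi]);print(Ro.magnitude(r.inv()*r1))
p,r=rows(p,r,tcp(-.18,-.021,.09,r1),r1,6)
rows(p,r,tcp(-.14,-.021,.09,r1),r1,8)
E
```

```text
6.15 [-0.22  0.65  2.58  2.77  0.86 -0.03] [ 0.7  0.2 -0.1]
[[0.177, -0.697, 0.695], [-0.984, -0.121, 0.129], [-0.006, -0.706, -0.708]]
tip inc [-0.2196 -0.0195] 0.0897
0.006012952569155533
6 [[[0, -5, 5], [0.0, 0.0, -0.001]], [[0, -4, 4], [0.0, 0.001, -0.001]], [[1, -5, 5], [0.0, 0.0, -0.001]], [[0, -5, 5], [0.001, 0.001, -0.001]], [[0, -4, 4], [-0.0, 0.0, -0.0]], [[0, -5, 5], [-0.0, 0.001, -0.001]]]
8 [[[0, -4, 4], [-0.0, -0.0, -0.0]], [[0, -3, 3], [-0.0, -0.0, -0.0]], [[0, -4, 4], [-0.0, -0.0, -0.0]], [[0, -3, 3], [-0.0, -0.0, -0.0]], [[0, -4, 4], [-0.0, -0.0, -0.0]], [[0, -3, 3], [-0.0, -0.0, -0.0]], [[0, -4, 4], [-0.0, -0.0, -0.0]], [[0, -3, 3], [-0.0, -0.0, -0.0]]]
```

>>> step_arm --steps '[[[0, -5, 5], [0, 0, 0]], [[0, -4, 4], [0, 0, 0]], [[1, -5, 5], [0, 0, 0]], [[0, -5, 5], [0, 0, 0]], [[0, -4, 4], [0, 0, 0]], [[0, -5, 5], [0, 0, 0]]]'

```text
time: 6.75
ee_pos: [0.5809, 0.0182, 0.0981]
orientation: [-0.293, 0.708, -0.594, 0.245]
contact_force: [-0.0, -0.7, 0.3]
grip_width: -0.0002
finger_force: 0.0
```

>>> step_arm --steps '[[[0, -4, 4], [0, 0, 0]], [[0, -3, 3], [0, 0, 0]], [[0, -4, 4], [0, 0, 0]], [[0, -3, 3], [0, 0, 0]], [[0, -4, 4], [0, 0, 0]], [[0, -3, 3], [0, 0, 0]], [[0, -4, 4], [0, 0, 0]], [[0, -3, 3], [0, 0, 0]]]'

```text
time: 7.55
ee_pos: [0.6197, 0.025, 0.0975]
orientation: [-0.293, 0.708, -0.594, 0.244]
contact_force: [-3.7, -0.9, 1.0]
grip_width: 0.0003
finger_force: 1.8
```

```bash
python3 - <<'E'
from st import *
s=manip.snapshot("wrist");cv2.imwrite("pics/w2.png",s["img"])
E
```

```text
7.55 [-0.14  0.63  2.4   2.79  0.68  0.06] [-3.7 -0.9  1. ]
[[0.175, -0.698, 0.694], [-0.985, -0.123, 0.125], [-0.002, -0.706, -0.709]]
tip inc [-0.1408 -0.0219] 0.0897
```

View pics/w2.png

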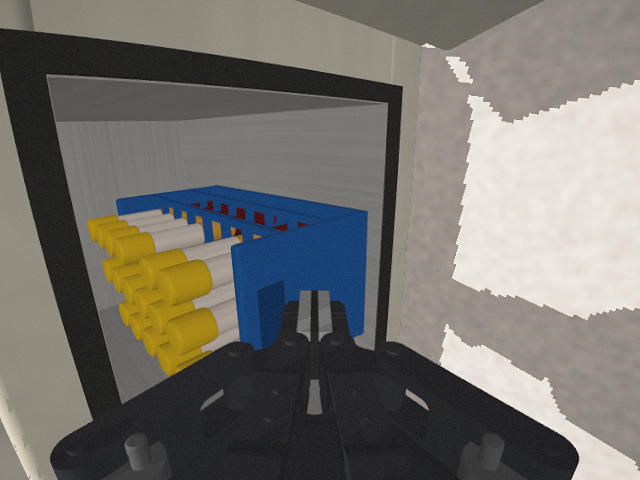

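The plate's top edge runs from (232,246) to (367,211), near the plane of the dark frame. I'll measure its depth.

```bash
python3 - <<'E'
from st import *
s=manip.snapshot("wrist");T=np.array(s["tool_from_camera"]);K=np.array([[s["fx"],0,s["cx"]],[0,s["fy"],s["cy"]],[0,0,1.]])
def f(uv,z):
    d=cv2.undistortPoints(np.array([[uv]],float),K,np.array([float(s["k1"]),0,0,0]))[0,0]
    c=p+r.apply(T[:3,3]);v=r.apply(T[:3,:3]@np.array([*d,1]));return I(c+v*(z-c[2])/v[2]).round(4)
print(f((232,246),.127),f((367,211),.127),"frame bot-right",f((403,86),.042),f((387,102),.042))
E
```

```text
7.6 [-0.14  0.63  2.4   2.79  0.68  0.06] [ 0.4 -1.  -0.4]
[[0.175, -0.697, 0.695], [-0.984, -0.123, 0.125], [-0.002, -0.706, -0.708]]
tip inc [-0.1401 -0.022 ] 0.0899
[-0.1343 -0.0622] [-0.1972 -0.0864] frame bot-right [-0.1538 -0.1248] [-0.1454 -0.1182]
```

```bash
python3 - <<'E'
from st import *
s=manip.snapshot("wrist");T=np.array(s["tool_from_camera"]);K=np.array([[s["fx"],0,s["cx"]],[0,s["fy"],s["cy"]],[0,0,1.]])
def f(uv,z):
    d=cv2.undistortPoints(np.array([[uv]],float),K,np.array([float(s["k1"]),0,0,0]))[0,0]
    c=p+r.apply(T[:3,3]);v=r.apply(T[:3,:3]@np.array([*d,1]));return I(c+v*(z-c[2])/v[2]).round(4)
print(f((367,211),.042),f((365,330),.042),f((240,345),.127))
E
```

```text
7.65 [-0.14  0.63  2.4   2.79  0.68  0.06] [-0.1  0.  -0.2]
[[0.176, -0.697, 0.695], [-0.984, -0.123, 0.125], [-0.002, -0.706, -0.708]]
tip inc [-0.1404 -0.022 ] 0.0899
[-0.1365 -0.0618] [-0.1394  0.0138] [-0.1337 -0.0161]
```

The plate is at about x = -0.136, so it is well in. Next I retreat and go around to the outer side of the door with the tool pointing down.

```bash
python3 - <<'E'
from st import *
F=Ro.from_rotvec([0,0,np.pi])
p,r=rows(p,r,tcp(-.25,-.021,.1,r),r,4)
r1=orient(th,1.1)*F;p,r=rows(p,r,tcp(-.26,-.021,.26,r1),r1,8)
print(I(p),p)
E
```

```text
7.7 [-0.14  0.63  2.4   2.79  0.68  0.06] [-0.1  0.2 -0.1]
[[0.176, -0.697, 0.695], [-0.984, -0.123, 0.125], [-0.002, -0.706, -0.708]]
tip inc [-0.1406 -0.022 ] 0.0899
4 [[[0, 18, -21], [0.0, 0.0, 0.0]], [[0, 17, -21], [0.0, 0.0, 0.0]], [[0, 18, -21], [0.0, 0.0, 0.0]], [[-1, 17, -21], [0.0, 0.0, 0.0]]]
8 [[[0, -14, -15], [-0.039, -0.0, -0.0]], [[0, -13, -16], [-0.039, -0.0, -0.001]], [[0, -12, -16], [-0.039, -0.0, -0.0]], [[0, -12, -16], [-0.04, -0.0, -0.001]], [[0, -11, -17], [-0.039, -0.0, -0.0]], [[0, -10, -17], [-0.039, -0.0, -0.001]], [[0, -10, -18], [-0.039, -0.0, 0.0]], [[0, -9, -18], [-0.039, -0.0, -0.0]]]
[-0.26491209 -0.0207823 ] [0.50496307 0.00536439 0.26939009]
```

>>> step_arm --steps '[[[0, 18, -21], [0, 0, 0]], [[0, 17, -21], [0, 0, 0]], [[0, 18, -21], [0, 0, 0]], [[-1, 17, -21], [0, 0, 0]]]'

```text
time: 8.1
ee_pos: [0.5112, 0.0068, 0.1081]
orientation: [-0.293, 0.708, -0.594, 0.245]
contact_force: [0.1, -0.2, -0.3]
grip_width: -0.0001
finger_force: 0.0
```

>>> step_arm --steps '[[[0, -14, -15], [-0.039, 0, 0]], [[0, -13, -16], [-0.039, 0, 0]], [[0, -12, -16], [-0.039, 0, 0]], [[0, -12, -16], [-0.04, 0, 0]], [[0, -11, -17], [-0.039, 0, 0]], [[0, -10, -17], [-0.039, 0, 0]], [[0, -10, -18], [-0.039, 0, 0]], [[0, -9, -18], [-0.039, 0, 0]]]'

```text
time: 8.9
ee_pos: [0.504, 0.0229, 0.2111]
orientation: [-0.236, 0.738, -0.61, 0.164]
contact_force: [-0.3, 0.3, -0.5]
grip_width: -0.0001
finger_force: 0.0
```

```bash
python3 - <<'E'
from st import *
E
```

```text
8.9 [-0.2   0.17  2.4   1.45  0.25  1.38] [-0.3  0.3 -0.5]
[[0.202, -0.823, 0.53], [-0.978, -0.144, 0.149], [-0.046, -0.549, -0.835]]
tip inc [-0.2567 -0.0028] 0.2019
```

>>> step_arm --steps '[[[0, 0, -7], [0, 0, -0.143]], [[0, 0, -7], [0, 0, -0.143]], [[0, 0, -7], [0, 0, -0.143]], [[0, 0, -7], [0, 0, -0.143]], [[0, 0, -7], [0, 0, -0.143]], [[0, 0, -7], [0, 0, -0.143]], [[0, 0, -7], [0, 0, -0.143]], [[0, 0, -7], [0, 0, -0.143]]]'

```text
time: 9.7
ee_pos: [0.474, 0.0146, 0.2576]
orientation: [-0.109, 0.951, -0.11, 0.266]
contact_force: [-0.3, -0.4, -1.4]
grip_width: -0.0005
finger_force: 0.0
```

>>> step_arm --steps '[[[0, 0, 0], [0, 0, -0.143]], [[0, 0, 0], [0, 0, -0.143]], [[0, 0, 0], [0, 0, -0.143]], [[0, 0, 0], [0, 0, -0.143]], [[0, 0, 0], [0, 0, -0.143]], [[0, 0, 0], [0, 0, -0.143]], [[0, 0, 0], [0, 0, -0.143]], [[0, 0, 0], [0, 0, -0.143]]]'

```text
time: 10.5
ee_pos: [0.4742, 0.0146, 0.2573]
orientation: [0.052, 0.86, 0.422, 0.283]
contact_force: [0.1, 0.6, -0.7]
grip_width: -0.0003
finger_force: 0.0
```

>>> step_arm --steps '[[[0, 0, 0], [0, 0, -0.143]], [[0, 0, 0], [0, 0, -0.143]], [[0, 0, 0], [0, 0, -0.143]], [[0, 0, 0], [0, 0, -0.143]], [[0, 0, 0], [0, 0, -0.143]], [[0, 0, 0], [0, 0, -0.143]]]'

```text
time: 11.1
ee_pos: [0.4742, 0.0146, 0.2573]
orientation: [0.165, 0.606, 0.742, 0.236]
contact_force: [0.4, -0.0, -0.3]
grip_width: -0.0003
finger_force: 0.0
```

```bash
cat >> plan.py <<'E'
def doorpt(D,s=.165,off=.031): # finger centre outside the door
    d=np.array([-np.sin(D),np.cos(D)]);n=np.array([-np.cos(D),-np.sin(D)])
    return np.array([-.162,-.148])+s*d+off*n
E
python3 - <<'E'
from st import *
print(doorpt(1.92),W(*doorpt(1.92)))
r1=orient(th-.4,np.pi/2);a=doorpt(1.92,.165,.09)
p,r=rows(p,r,tcp(*a,.26,r1),r1,14)
E
```

```text
11.1 [-0.24  0.03  2.4   0.96  0.34 -1.3 ] [ 0.4 -0.  -0.3]
[[-0.211, 0.821, 0.53], [0.977, 0.154, 0.15], [0.041, 0.549, -0.835]]
tip inc [-0.2875 -0.0056] 0.2482
[-0.30643486 -0.2335837 ] [ 0.50205676 -0.21143074]
14 [[[-20, 1, -2], [0.04, -0.012, 0.029]], [[-20, 1, -1], [0.041, -0.012, 0.029]], [[-20, 2, -1], [0.04, -0.011, 0.03]], [[-20, 3, -1], [0.04, -0.012, 0.029]], [[-20, 3, -1], [0.04, -0.012, 0.029]], [[-20, 3, -1], [0.041, -0.012, 0.029]], [[-20, 4, -1], [0.04, -0.012, 0.029]], [[-20, 5, -1], [0.04, -0.011, 0.03]], [[-19, 5, 0], [0.04, -0.012, 0.029]], [[-20, 6, -1], [0.041, -0.012, 0.029]], [[-19, 6, -1], [0.04, -0.012, 0.029]], [[-19, 7, 0], [0.04, -0.012, 0.03]], [[-19, 7, -1], [0.041, -0.012, 0.029]], [[-18, 8, -1], [0.04, -0.011, 0.029]]]
```

>>> step_arm --steps '[[[-20, 1, -2], [0.04, -0.012, 0.029]], [[-20, 1, -1], [0.041, -0.012, 0.029]], [[-20, 2, -1], [0.04, -0.011, 0.03]], [[-20, 3, -1], [0.04, -0.012, 0.029]], [[-20, 3, -1], [0.04, -0.012, 0.029]], [[-20, 3, -1], [0.041, -0.012, 0.029]], [[-20, 4, -1], [0.04, -0.012, 0.029]]]'

```text
time: 11.8
ee_pos: [0.5018, -0.1249, 0.2638]
orientation: [0.082, 0.707, 0.692, 0.119]
contact_force: [-0.1, 0.6, 0.5]
grip_width: -0.0002
finger_force: 0.0
```

>>> step_arm --steps '[[[-20, 5, -1], [0.04, -0.011, 0.03]], [[-19, 5, 0], [0.04, -0.012, 0.029]], [[-20, 6, -1], [0.041, -0.012, 0.029]], [[-19, 6, -1], [0.04, -0.012, 0.029]], [[-19, 7, 0], [0.04, -0.012, 0.03]], [[-19, 7, -1], [0.041, -0.012, 0.029]], [[-18, 8, -1], [0.04, -0.011, 0.029]]]'

```text
time: 12.5
ee_pos: [0.5302, -0.2631, 0.2702]
orientation: [-0.002, 0.783, 0.622, -0.0]
contact_force: [-0.5, 0.3, -0.8]
grip_width: -0.0
finger_force: 0.0
```

```bash
python3 - <<'E'
from st import *
r1=orient(th-.4,np.pi/2);print("ang",Ro.magnitude(r.inv()*r1))
p,r=rows(p,r,tcp(*doorpt(1.92,.165,.09),.16,r1),r1,6)
t=manip.snapshot("top");cv2.imwrite("pics/t2.png",cv2.resize(t["img"][190:310,270:420],None,fx=5,fy=5,interpolation=cv2.INTER_CUBIC))
E
```

```text
12.5 [-0.51  0.37  1.7   0.    1.07 -0.29] [-0.5  0.3 -0.8]
[[0.225, 0.974, -0.003], [0.974, -0.225, 0.003], [0.003, -0.004, -1.0]]
tip inc [-0.288  -0.2894] 0.2592
ang 0.00812511906773463
6 [[[0, 0, 17], [-0.001, -0.0, -0.001]], [[0, 1, 16], [-0.0, -0.001, -0.001]], [[0, 0, 17], [-0.001, -0.0, -0.001]], [[1, 0, 16], [-0.001, -0.001, -0.001]], [[0, 0, 17], [-0.0, -0.0, -0.002]], [[0, 1, 16], [-0.001, -0.001, -0.001]]]
```

View pics/t2.png

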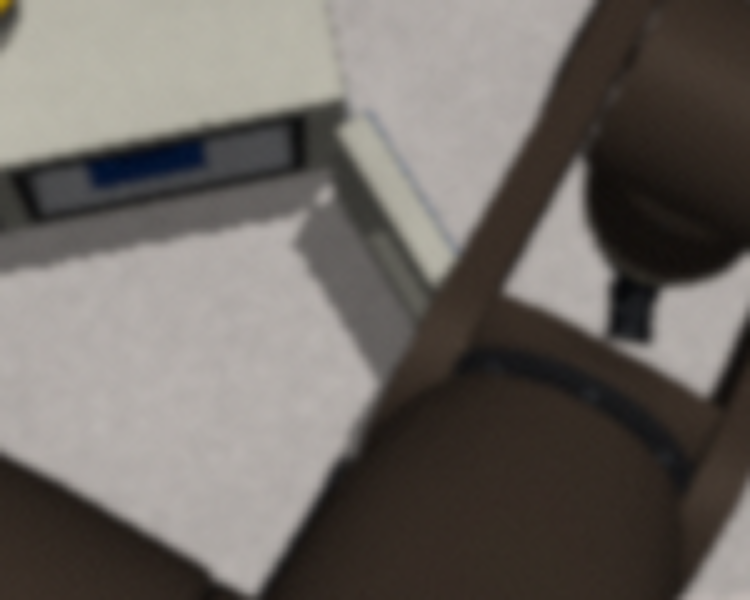

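Rack is inside the frame now, at (90–205, 145–185); the door has not moved and the hand is clear on its outer side. I'll descend and sweep.

>>> step_arm --steps '[[[0, 0, 17], [0, 0, 0]], [[0, 1, 16], [0, 0, 0]], [[0, 0, 17], [0, 0, 0]], [[1, 0, 16], [0, 0, 0]], [[0, 0, 17], [0, 0, 0]], [[0, 1, 16], [0, 0, 0]]]'

```text
time: 13.15
ee_pos: [0.5321, -0.2612, 0.1704]
orientation: [-0.002, 0.782, 0.623, 0.001]
contact_force: [-0.2, 0.4, -0.5]
grip_width: -0.0
finger_force: 0.0
```

```bash
cat > sweep.py <<'E'
import sys
from st import *
def sweep(D0,D1,n,off0=.031,s=.165,p=p,r=r):
    out=[]
    for i in range(1,n+1):
        D=D0+(D1-D0)*i/n
        q=tcp(*doorpt(D,s,off0),.16,r);sh=np.round(r.inv().apply(q-p)*1e3);out.append([[int(v) for v in sh],[0,0,0]]);p=p+r.apply(sh/1e3)
    for k in range(0,n,8): print(out[k:k+8])
    return p
E
python3 - <<'E'
from sweep import *
p1,_=rows(p,r,tcp(*doorpt(1.92,.165,.034),.16,r),r,6)
p1=sweep(1.92,.25,34,p=p1)
E
```

```text
13.15 [-0.51  0.48  1.8   0.    0.86 -0.29] [-0.2  0.4 -0.5]
[[0.224, 0.975, -0.001], [0.975, -0.224, 0.004], [0.003, -0.002, -1.0]]
tip inc [-0.2857 -0.2879] 0.1594
6 [[[7, -6, 0], [0.0, 0.0, 0.0]], [[6, -7, 0], [0.0, 0.0, 0.0]], [[7, -6, 0], [0.0, 0.0, 0.0]], [[6, -7, 0], [0.0, 0.0, 0.0]], [[7, -6, 0], [0.0, 0.0, 0.0]], [[7, -6, 0], [0.0, 0.0, 0.0]]]
[[[7, -9, 0], [0, 0, 0]], [[5, -6, 0], [0, 0, 0]], [[6, -6, 0], [0, 0, 0]], [[6, -6, 0], [0, 0, 0]], [[6, -5, 0], [0, 0, 0]], [[6, -6, 0], [0, 0, 0]], [[7, -4, 0], [0, 0, 0]], [[7, -5, 0], [0, 0, 0]]]
[[[7, -4, 0], [0, 0, 0]], [[7, -4, 0], [0, 0, 0]], [[8, -3, 0], [0, 0, 0]], [[8, -3, 0], [0, 0, 0]], [[7, -3, 0], [0, 0, 0]], [[8, -2, 0], [0, 0, 0]], [[8, -2, 0], [0, 0, 0]], [[9, -1, 0], [0, 0, 0]]]
[[[8, -1, 0], [0, 0, 0]], [[8, -1, 0], [0, 0, 0]], [[8, 0, 0], [0, 0, 0]], [[8, 0, 0], [0, 0, 0]], [[9, 0, 0], [0, 0, 0]], [[8, 1, 0], [0, 0, 0]], [[8, 2, 0], [0, 0, 0]], [[8, 1, 0], [0, 0, 0]]]
[[[8, 3, 0], [0, 0, 0]], [[8, 2, 0], [0, 0, 0]], [[8, 3, 0], [0, 0, 0]], [[7, 3, 0], [0, 0, 0]], [[8, 4, 0], [0, 0, 0]], [[7, 4, 0], [0, 0, 0]], [[7, 4, 0], [0, 0, 0]], [[6, 5, 0], [0, 0, 0]]]
[[[7, 5, 0], [0, 0, 0]], [[6, 5, 1], [0, 0, 0]]]
```

>>> step_arm --steps '[[[7, -6, 0], [0, 0, 0]], [[6, -7, 0], [0, 0, 0]], [[7, -6, 0], [0, 0, 0]], [[6, -7, 0], [0, 0, 0]], [[7, -6, 0], [0, 0, 0]], [[7, -6, 0], [0, 0, 0]]]'

```text
time: 13.75
ee_pos: [0.5043, -0.2134, 0.1719]
orientation: [-0.001, 0.782, 0.623, 0.001]
contact_force: [-0.6, -0.5, -0.6]
grip_width: 0.0005
finger_force: 0.0
```

>>> step_arm --steps '[[[7, -9, 0], [0, 0, 0]], [[5, -6, 0], [0, 0, 0]], [[6, -6, 0], [0, 0, 0]], [[6, -6, 0], [0, 0, 0]], [[6, -5, 0], [0, 0, 0]], [[6, -6, 0], [0, 0, 0]], [[7, -4, 0], [0, 0, 0]], [[7, -5, 0], [0, 0, 0]]]'

```text
time: 14.55
ee_pos: [0.4701, -0.1544, 0.1719]
orientation: [-0.001, 0.782, 0.623, 0.001]
contact_force: [0.4, 0.7, 5.4]
grip_width: 0.0003
finger_force: 0.1
```

>>> step_arm --steps '[[[7, -4, 0], [0, 0, 0]], [[7, -4, 0], [0, 0, 0]], [[8, -3, 0], [0, 0, 0]], [[8, -3, 0], [0, 0, 0]], [[7, -3, 0], [0, 0, 0]], [[8, -2, 0], [0, 0, 0]], [[8, -2, 0], [0, 0, 0]], [[9, -1, 0], [0, 0, 0]]]'

```text
time: 15.35
ee_pos: [0.4622, -0.0888, 0.1719]
orientation: [-0.002, 0.782, 0.623, 0.001]
contact_force: [-0.3, -1.1, 6.7]
grip_width: 0.0002
finger_force: 0.0
```

>>> step_arm --steps '[[[8, -1, 0], [0, 0, 0]], [[8, -1, 0], [0, 0, 0]], [[8, 0, 0], [0, 0, 0]], [[8, 0, 0], [0, 0, 0]], [[9, 0, 0], [0, 0, 0]], [[8, 1, 0], [0, 0, 0]], [[8, 2, 0], [0, 0, 0]], [[8, 1, 0], [0, 0, 0]]]'

```text
time: 16.15
ee_pos: [0.4795, -0.026, 0.1721]
orientation: [-0.001, 0.782, 0.623, 0.001]
contact_force: [0.3, -1.1, 3.6]
grip_width: 0.0002
finger_force: 0.1
```

```bash
python3 - <<'E'
from sweep import *
t=manip.snapshot("top");cv2.imwrite("pics/t3.png",cv2.resize(t["img"][150:310,250:420],None,fx=3.7,fy=3.7,interpolation=cv2.INTER_CUBIC))
print(doorpt(.74))
E
```

```text
16.15 [-0.12  0.34  2.05  0.    0.75  0.1 ] [ 0.3 -1.1  3.6]
[[0.224, 0.975, -0.0], [0.975, -0.224, 0.003], [0.003, -0.001, -1.0]]
tip inc [-0.2956 -0.047 ] 0.1611
[-0.29615003 -0.04705561]
```

View pics/t3.png

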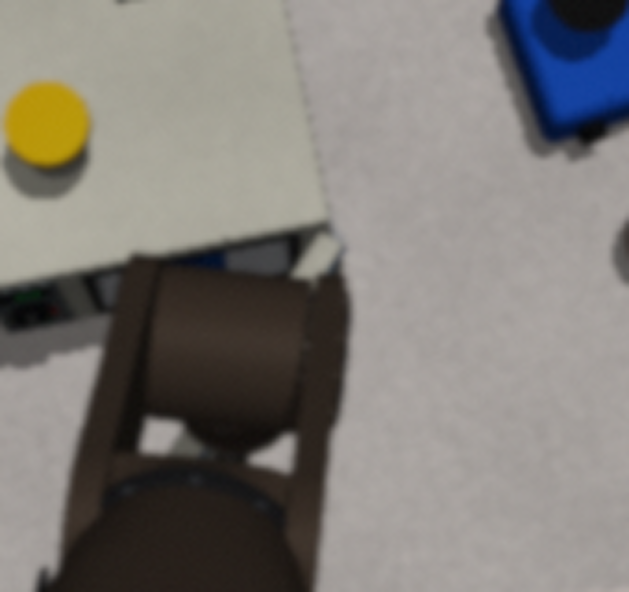

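The door is following: its hinge end shows at (320,255). There is a light upward rub of 3–6 N, so I'll raise the tool 6 mm while carrying on.

>>> step_arm --steps '[[[8, 3, -2], [0, 0, 0]], [[8, 2, -2], [0, 0, 0]], [[8, 3, -2], [0, 0, 0]], [[7, 3, 0], [0, 0, 0]], [[8, 4, 0], [0, 0, 0]], [[7, 4, 0], [0, 0, 0]], [[7, 4, 0], [0, 0, 0]], [[6, 5, 0], [0, 0, 0]]]'

```text
time: 17.0
ee_pos: [0.5199, 0.0252, 0.1781]
orientation: [-0.001, 0.782, 0.623, 0.001]
contact_force: [-0.8, -0.1, -0.1]
grip_width: 0.0002
finger_force: 0.3
```

```bash
python3 - <<'E'
from sweep import *
for D in (.3,.35,.4): print(doorpt(D))
s=manip.snapshot("scene");cv2.imwrite("pics/s3.png",cv2.resize(s["img"][150:300,220:420],None,fx=4,fy=4,interpolation=cv2.INTER_CUBIC))
E
```

```text
17.0 [-0.01  0.38  1.96  0.    0.8   0.21] [-0.8 -0.1 -0.1]
[[0.224, 0.975, -0.001], [0.975, -0.224, 0.003], [0.003, -0.001, -1.0]]
tip inc [-0.2467 -0.0039] 0.1671
[-0.24037627  0.00046939]
[-0.24769869 -0.00363333]
[-0.25480692 -0.0080969 ]
```

View pics/s3.png

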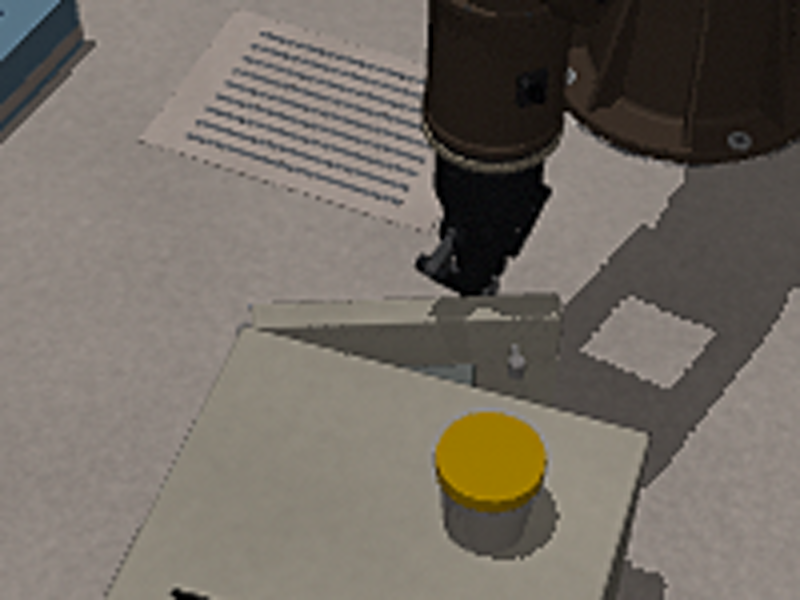

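The door stands about 0.35 rad open, with the finger behind its outer face near the free end. Continuing to the catch.

```bash
sed -i 's/,.16,r)/,.167,r)/' sweep.py; python3 - <<'E'
from sweep import *
p1=sweep(.345,.1,7);print();sweep(.1,-.03,8,p=p1)
E
```

```text
17.05 [-0.01  0.38  1.96  0.    0.8   0.21] [ 1.3  0.4 -0. ]
[[0.224, 0.975, 0.0], [0.975, -0.224, 0.003], [0.003, -0.0, -1.0]]
tip inc [-0.2455 -0.0037] 0.1672
[[[5, 2, 0], [0, 0, 0]], [[4, 4, 0], [0, 0, 0]], [[5, 4, 0], [0, 0, 0]], [[4, 4, 0], [0, 0, 0]], [[4, 4, 0], [0, 0, 0]], [[4, 4, 0], [0, 0, 0]], [[4, 5, 0], [0, 0, 0]]]

[[[1, 2, 0], [0, 0, 0]], [[2, 2, 0], [0, 0, 0]], [[2, 2, 0], [0, 0, 0]], [[1, 2, 0], [0, 0, 0]], [[2, 3, 0], [0, 0, 0]], [[1, 2, 0], [0, 0, 0]], [[2, 2, 0], [0, 0, 0]], [[1, 2, 0], [0, 0, 0]]]
```

>>> step_arm --steps '[[[5, 2, 0], [0, 0, 0]], [[4, 4, 0], [0, 0, 0]], [[5, 4, 0], [0, 0, 0]], [[4, 4, 0], [0, 0, 0]], [[4, 4, 0], [0, 0, 0]], [[4, 4, 0], [0, 0, 0]], [[4, 5, 0], [0, 0, 0]]]'

```text
time: 17.75
ee_pos: [0.5529, 0.048, 0.1782]
orientation: [-0.001, 0.782, 0.623, 0.001]
contact_force: [-1.0, -0.7, -0.4]
grip_width: -0.0001
finger_force: 0.2
```

>>> step_arm --steps '[[[1, 2, 0], [0, 0, 0]], [[2, 2, 0], [0, 0, 0]], [[2, 2, 0], [0, 0, 0]], [[1, 2, 0], [0, 0, 0]]]'

```text
time: 18.15
ee_pos: [0.5617, 0.052, 0.1783]
orientation: [-0.001, 0.782, 0.623, 0.001]
contact_force: [-3.3, 0.8, 1.4]
grip_width: -0.0002
finger_force: 2.0
```

>>> step_arm --steps '[[[2, 3, 0], [0, 0, 0]], [[1, 2, 0], [0, 0, 0]], [[0, 0, 0], [0, 0, 0]]]'

```text
time: 18.45
ee_pos: [0.5671, 0.0538, 0.1782]
orientation: [-0.002, 0.782, 0.623, 0.001]
contact_force: [-2.6, -0.2, 0.9]
grip_width: 0.0002
finger_force: 1.0
```

```bash
python3 - <<'E'
from st import *
for D in (0,.05,.1): print(doorpt(D))
E
```

```text
18.45 [0.04 0.44 1.85 0.   0.85 0.26] [-2.6 -0.2  0.9]
[[0.224, 0.975, -0.001], [0.975, -0.224, 0.003], [0.003, -0.002, -1.0]]
tip inc [-0.1952  0.0158] 0.1672
[-0.193  0.017]
[-0.20120782  0.01524444]
[-0.20931764  0.01308085]
```

>>> step_arm --steps '[[[1, 2, 0], [0, 0, 0]], [[1, 2, 0], [0, 0, 0]], [[0, 0, 0], [0, 0, 0]]]'

```text
time: 18.75
ee_pos: [0.5723, 0.0548, 0.1784]
orientation: [-0.001, 0.782, 0.623, 0.001]
contact_force: [1.1, -0.4, 0.7]
grip_width: 0.0001
finger_force: 0.0
```

>>> step_arm --steps '[[[1, 2, 0], [0, 0, 0]], [[1, 2, 0], [0, 0, 0]], [[0, 0, 0], [0, 0, 0]]]'

```text
time: 19.05
ee_pos: [0.5754, 0.0557, 0.1781]
orientation: [-0.002, 0.782, 0.623, 0.0]
contact_force: [-5.2, -1.7, 2.8]
grip_width: -0.0002
finger_force: 2.4
```

>>> step_arm --steps '[[[1, 2, 0], [0, 0, 0]], [[0, 0, 0], [0, 0, 0]]]'

```text
time: 19.25
ee_pos: [0.5758, 0.0558, 0.178]
orientation: [-0.003, 0.782, 0.623, -0.001]
contact_force: [-16.5, -6.4, 11.0]
grip_width: -0.0001
finger_force: 8.4
```

>>> step_arm --steps '[[[0, 1, 0], [0, 0, 0]], [[0, 0, 0], [0, 0, 0]]]'

```text
time: 19.45
ee_pos: [0.5759, 0.0557, 0.178]
orientation: [-0.003, 0.782, 0.623, -0.002]
contact_force: [-20.7, -5.2, 15.6]
grip_width: -0.0
finger_force: 10.7
```

It has hit a hard stop and no longer gives, so the door should be seated. I'll back off and check.

>>> step_arm --steps '[[[-2, -5, 0], [0, 0, 0]], [[-10, -25, 0], [0, 0, 0]], [[-14, -35, 0], [0, 0, 0]], [[-14, -35, -20], [0, 0, 0]], [[0, 0, -40], [0, 0, 0]], [[30, 0, -40], [0, 0, 0]], [[40, 0, 0], [0, 0, 0]], [[40, 0, 0], [0, 0, 0]]]'

```text
time: 20.25
ee_pos: [0.4985, 0.1476, 0.2805]
orientation: [-0.0, 0.783, 0.622, 0.003]
contact_force: [0.4, -0.4, -0.2]
grip_width: -0.0
finger_force: 0.0
```

>>> step_arm --steps '[[[45, 0, 0], [0, 0, 0]], [[45, 0, 0], [0, 0, 0]], [[45, 0, 0], [0, 0, 0]], [[0, 0, 0], [0, 0, 0]], [[0, 0, 0], [0, 0, 0]]]'

```text
time: 20.75
ee_pos: [0.5275, 0.2788, 0.2786]
orientation: [-0.001, 0.782, 0.624, 0.001]
contact_force: [-0.8, -0.4, -0.0]
grip_width: 0.0001
finger_force: 0.0
```

```bash
python3 - <<'E'
from st import *
t=manip.snapshot("top");s=manip.snapshot("scene")
a=cv2.resize(t["img"][180:250,220:360],None,fx=5,fy=5,interpolation=cv2.INTER_CUBIC)[:, :700]
b=cv2.resize(s["img"][210:265,260:400],None,fx=5,fy=5,interpolation=cv2.INTER_CUBIC)[:240]
cv2.imwrite("pics/f.png",np.vstack([a[:330],b]))
E
```

```text
20.75 [0.43 0.37 1.68 0.   1.09 0.66] [-0.8 -0.4 -0. ]
[[0.222, 0.975, -0.001], [0.975, -0.222, 0.003], [0.003, -0.001, -1.0]]
tip inc [-0.194   0.2443] 0.2676
```

View pics/f.png

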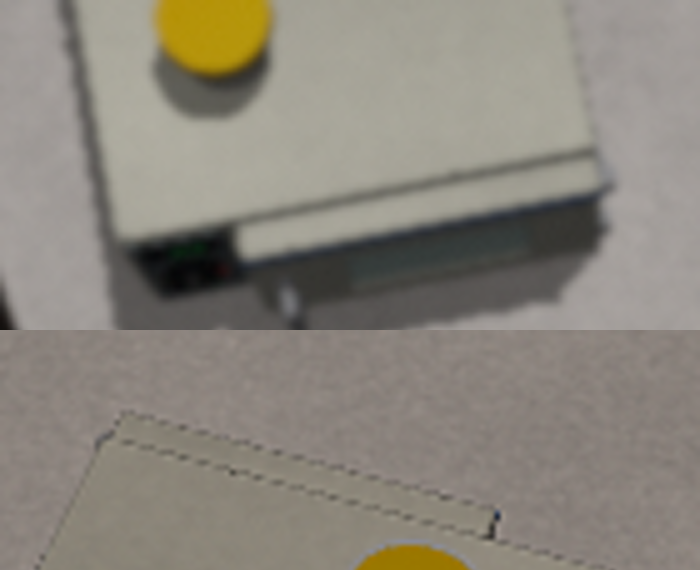

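The door's edge runs parallel to the front along its whole length, from (235,225) to (595,155), with an even gap. It is shut, and the hand is clear of everything.

```bash
python3 -c "
from workcell import manip
print(manip.finish_job())"
```

```text
the job is handed in; nothing more can be done
None
```

The rack was pushed in to about 14 mm behind the front face, the door was swung shut slowly until it hit a hard stop, and the job was handed in at about 21 s. The last pictures show the door flush along the front; the hand-in gave no verdict, and I did not re-check the bystanders' positions.

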